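# Open the childproof block box

### The job

Open the wooden block box for the children: press the red spring catch down with the fingertips and, while you keep it down, push the lid's wooden bar from behind so that it slides past the catch, then push the lid on until it is fully open. Only press and push, do not grip the bar; let the catch spring back up at the end, draw the hand clear, and leave the toys standing around as they are.

Things in the scene. Friction and masses are not known exactly. Their poses are not given: they have to be found in the camera images.
- block_box: Light wooden block box fixed on the bench, 200 (x) x 270 (y) x 84 mm high, full of coloured blocks. Origin: centre of its underside, z up. Its lid slides along the box's +y to open. A grey catch housing (x 100 to 158, y -150 to -40, top z = 78 mm) is screwed to its +x wall at the -y end. Only the red catch and the lid's bar rise above z = 84 mm.
- lid (a joint): How far the lid is open, m: 0 = shut, 0.12 = fully open at its stop; starts 0 to 0.006 open. An 8 mm plywood panel, 178 x 250 mm, top at z = 79 mm of the box, held in grooves: it can only slide, and stays where it is left (about 2.5 N of drag). Fully open it sticks out 115 mm past the box's +y end. The wooden bar and steel strip are fixed on it.
- lid_push (a point): Point on the rear (-y) upright face of the wooden bar, where its end overhangs the catch: box frame x = 134, y = -94 + opening, z = 114 mm; axes as the box's. The bar, the lid's handle on two posts, lies along the box's x from -100 to +152 mm, z = 104 to 124 mm. Pushing it along +y opens the lid.
- strike: Steel strip 5 mm thick on the whole front (+y) face of the wooden bar; bar and strip are 19 mm through. Its foot (box x = 105 to 117, 8 mm along y, down to z = 87 mm) meets the catch's tooth and stops the lid. A finger bearing on this strip counts as gripping the bar. Origin and axes are the box's, shifted along y by the opening.
- catch (a joint): How far the red spring catch is down, m: 0 = up, 0.0125 = bottomed; 4 N to start, 9 N at the bottom, returns by itself. Below 0.009 it stops the lid when 8 mm open; at 0.009 or more the lid can slide past. From about 14 to 36 mm of opening the foot of the steel strip itself keeps the catch down; beyond 36 mm the catch comes up behind it unless pressed.
- catch_press (a point): Point to press, on the flat ribbed top of the red catch: box frame x = 134, y = -118, z = 100 mm when up; moves down with it; axes as the box's. The pad is 48 mm (x = 104 to 152) by 58 mm (y = -144 to -86); its +y edge lies under the bar, 4 mm below it. A fingertip pressed 9 to 12.5 mm deep behind the bar can go straight on along +y, over tooth and housing.
- catch_tooth (a point): Centre of the top of the catch's tooth, part of the red catch beyond the bar: 14 (x) x 20 (y) mm, box frame x = 111, y = -57, z = 96 mm when up (4 mm lower than the pad); axes as the box's.
- tugboat: Teal and white plastic toy tugboat, 103 x 56 x 62 mm, loose. Origin: under the hull near its middle. To be left alone.
- half_moon: Beechwood half-moon block, 90 x 36 x 45 mm, standing on its flat side, loose. Origin: centre of its underside. To be left alone.
- carriage: Red wooden toy train carriage, 102 x 50 x 62 mm, loose. Origin: centre of its underside. To be left alone.
- marble_jar: Closed glass jar of marbles with a yellow lid, 72 mm across, 106 mm high, loose. Origin: centre of its underside. To be left alone.

How it is judged:
On the way, in this order (a step that is already met when the one before it is completed fails the run):
1. the catch is pressed down with the fingers before the lid moves past it (value of joint catch above 0.0085 m and value of joint lid below 0.012 m and contact force between the fingers and catch above 1 N), for 0.05 s.
2. with the catch still down, the lid slides over it (value of joint catch above 0.0075 m and value of joint lid between 0.016 and 0.036 m).
3. the lid is pushed open (value of joint lid above 0.11 m), for 0.1 s.
At the end, for the whole second after the job is handed in: The lid is open by at least 110 of its 120 mm and at rest, the catch is back up (less than 2 mm down), and the four toys stand upright within 20 mm of where they were (value of joint lid above 0.11 m and value of joint catch below 0.002 m and velocity of joint lid below 0.005 m/s and distance of each of tugboat, half_moon, carriage, marble_jar from where it was at the start of the episode below 0.02 m and angle between each of tugboat, half_moon, carriage, marble_jar's own z axis and vertical below 0.2 rad); the robot touches nothing.
It fails at once if the tugboat is pushed away, lifted or tipped (distance of tugboat from where it was at the start of the episode above 0.02 m or angle between tugboat's own z axis and vertical above 0.2 rad).
It fails at once if the half-moon block is pushed away, lifted or tipped (distance of half_moon from where it was at the start of the episode above 0.02 m or angle between half_moon's own z axis and vertical above 0.2 rad).
It fails at once if the train carriage is pushed away, lifted or tipped (distance of carriage from where it was at the start of the episode above 0.02 m or angle between carriage's own z axis and vertical above 0.2 rad).
It fails at once if the marble jar is pushed away, lifted or tipped (distance of marble_jar from where it was at the start of the episode above 0.02 m or angle between marble_jar's own z axis and vertical above 0.2 rad).
It fails at once if the bar is gripped: a finger bears on the steel strip on its front (contact force between the fingers and strike above 1 N).
It also fails if it takes over 35 s, if anything falls off the work surface, if the arm or the gripper's body presses on something with over 40 N, if the wrist force passes 120 N, or if a joint passes its speed limit or range.

### The arm

A 7-joint arm with a two-finger parallel gripper is mounted at the origin on the work surface. World frame = base frame: x ahead of the robot, y to its left, z up, the work surface at z = 0. Lengths are in m, angles in rad, forces in N, time in s.
With the tool pointing down it reaches from about 0.425 to 0.925 m from the base axis. Payload 6.8 kg.
Tool frame: the origin (TCP) lies at the very end of the fingers, on their centre line; the grasp point (between the pads) lies 19 mm behind it; z points along the fingers, y is the direction in which the jaws open and shut (so a half turn about z gives the same grasp; the last joint's range is limited). The gripper opens to 85 mm and grips with 20 to 120 N. Pads are 22 mm wide; open, the fingers measure 114 mm over their backs; the gripper's body (76 mm by 85 mm) begins 54 mm behind the grasp point. The pads swing forward as they close: fully open they stand 13 mm farther back than shut.
Start: joints at [-1.335, 0.477, 0.022, 1.555, -0.011, 1.109, -0.083], TCP at [0.228, 0.636, 0.231] pointing down, gripper open.
Joint ranges: [-2.96, 2.96], [-0.34, 2.1], [-1.41, 1.46], [0.24, 2.44], [-1.37, 4.51], [0.17, 1.92], [-2.96, 2.96]. Speed limits (rad/s): [2.39, 2.39, 3.14, 3.14, 3.14, 3.14, 3.14].

### API

Orientations are given as a unit quaternion [w, x, y, z].
In Python, from station import bot gives the robot as it stands.
- The arm moves only by the tool move_arm, never from a script. Its argument "commands" is text: rows parted by semicolons, each of 7 numbers parted by spaces: the opening, from 0 (shut) to 1 (fully open), then the shift along the tool's x, y, z in cm, then the turn, a rotation vector about the tool's x, y, z in degrees. In form: gripper tx ty tz rx ry rz; .... A call has 1 to 12 rows; each row shifts and turns the commanded pose from where the row before left it, along the tool's axes as they then stand; what a row does not reach is not made up. A row lasts 1/12 s, in which the tool goes at most 41.7 mm and 7.16 degrees, less where a joint would pass 70% of its speed; a pose out of reach is approached as far as the arm can. A call with a gripper value outside its range is refused whole. The fingers move at their own pace and stop on an object; "force" is the grip in N (left out, the last holds). Time passes only in rows, so rows that do not move let the fingers close. It gives the time, the measured TCP pose, the force and the opening at its end, in the units of the state.
- bot.get_obs(): the state, without advancing time (a new reading comes with each control period).
- bot.read_camera(name): name is "scene" or "top"; returns a dict with "img" (400x640x3 uint8, red, green, blue), "K" (3x3 intrinsics, pixels), "distortion" ([k1, k2, p1, p2, k3] as OpenCV has them; the pictures are not rectified), "rvec" (rotation vector, rad) and "tvec" (3), from world to camera coordinates, as OpenCV has them. Camera axes: x right, y down, z forward; pixel columns grow to the right and rows downward; lengths in m; the calibration is good to about 2 mm. A picture is of the moment at which its call begins. There is no depth.
- bot.hand_in(): hands the job in, once; it reports no verdict.
The state is a dict: "t": time; "q": joint angles; "joint_vel": joint speeds; "joint_torque": joint torques, N m; "eef_pos": TCP position; "tool_rot": TCP orientation; "contact_force": force on the tool from outside, world axes, zero at the start; "torque": the same for the moment, N m; "gripper_width": opening from 0.0 (shut) to 1.0 (fully open).
Only numpy, scipy, OpenCV 4.12 (cv2) and the standard library are available. Lean on these libraries where they do the work, as an engineer would, in place of code of your own. Each camera call takes 0.05 s, during which the arm holds its last target. There are 200 camera calls.

## Working session

There is one attempt and no reset: what is moved stays moved. The work goes in short steps, Python scripts to look and compute and a tool call to move; the robot and the scene stay as the last step left them, time stands still between calls to the robot, and variables do not carry over. Pictures are saved under pics/ and viewed, about 8 in all and at most 12, crops included, and the job is handed in when it is done.

Besides the shell and the picture viewer there is one more tool, called after ">>>" by a JSON object that holds its "op" and its "data". move_arm: Moves the arm, as the interface text tells. Its arguments: {"type":"object","properties":{"commands":{"type":"string"},"force":{"type":"number"}},"required":["commands"]}

```bash
mkdir -p pics
python3 - <<'E'
from station import bot
import cv2,numpy as np
o=bot.get_obs();print({k:np.round(v,3).tolist() for k,v in o.items()})
for n in("scene","top"):
    c=bot.read_camera(n);cv2.imwrite(f"pics/{n}0.png",c["img"][...,::-1])
    R=cv2.Rodrigues(c["rvec"])[0];print(n,c["K"].tolist(),c["distortion"],(-R.T@np.ravel(c["tvec"])).round(3),R.round(3).tolist())
E
```

```text
{'t': 0.0, 'q': [-1.335, 0.478, 0.022, 1.556, -0.011, 1.109, -0.083], 'joint_vel': [-0.001, 0.0, -0.001, -0.0, -0.0, 0.0, 0.001], 'joint_torque': [-0.0, -59.646, 1.608, -28.119, 0.013, 0.01, -0.0], 'eef_pos': [0.227, 0.635, 0.23], 'tool_rot': [-0.0, 0.171, 0.985, -0.001], 'contact_force': [0.876, -0.069, 0.152], 'torque': [0.02, 0.024, -0.019], 'gripper_width': 1.001}
scene [[502.49033674261176, 0.0, 318.9827593693334], [0.0, 502.49033674261176, 199.0350203940875], [0.0, 0.0, 1.0]] [-0.09845455  0.          0.          0.          0.        ] [ 1.145 -0.353  0.917] [[0.538, 0.843, -0.006], [0.65, -0.419, -0.633], [-0.537, 0.336, -0.774]]
top [[400.21345018668, 0.0, 317.7724978797198], [0.0, 400.21345018668, 200.84063533815356], [0.0, 0.0, 1.0]] [-0.08367294  0.          0.          0.          0.        ] [0.545 0.006 0.923] [[0.013, -1.0, 0.001], [-0.999, -0.013, -0.041], [0.041, -0.0, -0.999]]
```

View pics/scene0.png

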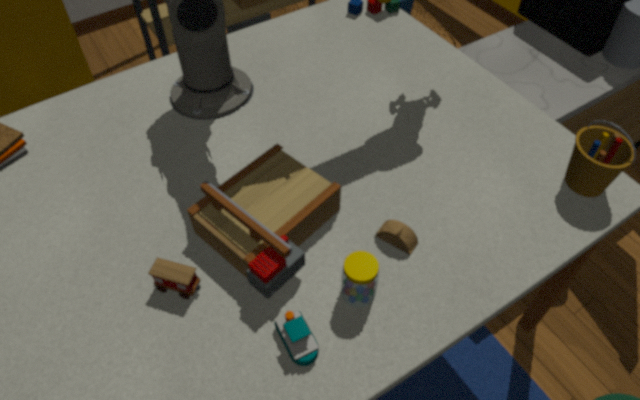

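View pics/top0.png

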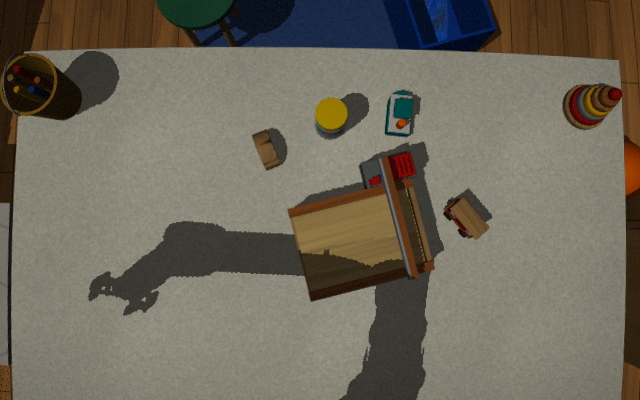

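The top view shows the box at about (290–433, 150–300), with its +y end to the image left. The red catch is at (402,165) and the bar runs from (390,155) to (415,275). The jar is at (331,115), the tugboat at (400,115), the carriage at (467,217) and the half-moon at (266,150). Next I'll enlarge both views to get precise points.

Run:
```python
import cv2,numpy as np
a=cv2.imread("pics/top0.png")[140:310,280:445];b=cv2.imread("pics/scene0.png")[140:300,180:350]
f=lambda i,s:cv2.convertScaleAbs(cv2.resize(i,None,fx=s,fy=s,interpolation=cv2.INTER_CUBIC),alpha=1.5)
A=f(a,3.5);A=A[:595];cv2.imwrite("pics/ctop.png",A);cv2.imwrite("pics/cscene.png",f(b,3.5))
```

```text
(no output)
```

View pics/ctop.png

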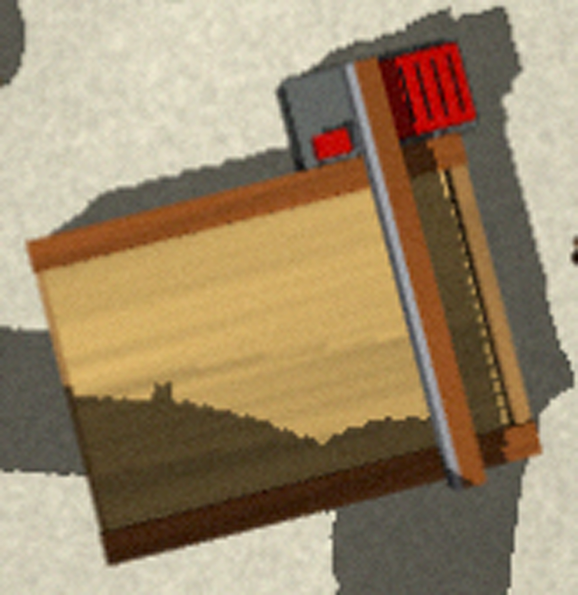

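View pics/cscene.png

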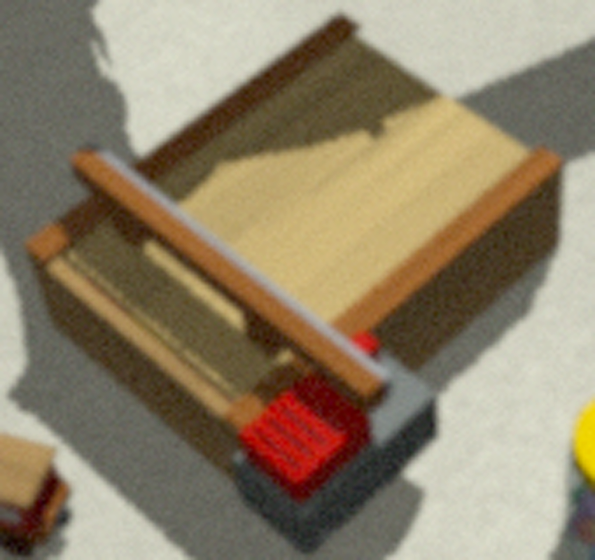

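The top crop shows the four box corners at (28,242), (107,563), (540,453) and (463,137), and the pad's outer corners at (458,42) and (475,122). The bar ends are at (378,60)/(347,66) and (485,483)/(455,487). The scene crop shows matching corners. I'll fit the pose from these.

```bash
cat > h.py <<'E'
from station import bot
import cv2,numpy as np
from scipy.optimize import least_squares
C={n:bot.read_camera(n) for n in("scene","top")}
OFF={"top":(280,140),"scene":(180,140)}
def proj(n,P):
    c=C[n];return cv2.projectPoints(np.atleast_2d(P).astype(float),c["rvec"],c["tvec"],c["K"],c["distortion"])[0][:,0]
def ray(n,uv,z):
    c=C[n];R=cv2.Rodrigues(c["rvec"])[0];t=np.ravel(c["tvec"])
    p=cv2.undistortPoints(np.array([[uv]],float),c["K"],c["distortion"])[0,0]
    d=R.T@np.array([*p,1]);o=-R.T@t;return o+d*(z-o[2])/d[2]
def b2w(s,P,o=0):
    P=np.array(P,float)/1000;a=s[2];R=np.array([[np.cos(a),-np.sin(a),0],[np.sin(a),np.cos(a),0],[0,0,1]])
    return P@R.T+[s[0],s[1],0]
E
python3 - <<'E'
from h import *
#x,y,z,lid?,u,v
D={"top":[(100,135,84,0,28,242),(-100,135,84,0,107,563),(-100,-135,84,0,540,453),(100,-135,84,0,463,137),(152,-144,100,0,458,42),(104,-144,100,0,475,122),(152,-94,124,1,378,60),(152,-75,124,1,347,66),(-100,-94,124,1,485,483),(-100,-75,124,1,455,487)],
"scene":[(-100,135,84,0,343,14),(100,135,84,0,562,155),(-100,-135,84,0,28,245),(152,-144,100,0,302,497),(104,-144,100,0,243,437),(152,-94,124,1,362,396),(152,-75,124,1,387,380),(-100,-94,124,1,73,158),(-100,-75,124,1,97,150)]}
def res(s):
    r=[]
    for n,L in D.items():
        L=np.array(L,float);P=L[:,:3].copy();P[:,1]+=L[:,3]*s[3]*1000
        r.append(proj(n,b2w(s,P))-(L[:,4:]/3.5+OFF[n]))
    return np.vstack(r).ravel()
f=least_squares(res,[.55,-.1,.23,0],loss="soft_l1");s=f.x
print(s.round(4),np.degrees(s[2]));print(res(s).reshape(-1,2).round(1).tolist())
np.save("s.npy",s)
print("press",b2w(s,(134,-118,100)),"end",b2w(s,(134,12,89)))
for n,uv,z in(("jar",(332,112),.106),("tug",(402,112),.05),("carr",(468,216),.06),("moon",(268,148),.04)):
    w=ray("top",uv,z);a=s[2];d=w[:2]-s[:2];print(n,w.round(3),"box",np.round([np.cos(a)*d[0]+np.sin(a)*d[1],-np.sin(a)*d[0]+np.cos(a)*d[1]],3))
o=bot.get_obs();print(o["t"],o["eef_pos"],o["tool_rot"])
E
```

```text
[ 0.5007 -0.0862  0.2584  0.0036] 14.806198316687972
[[-1.1, -0.9], [-0.5, 0.3], [0.3, -0.1], [-1.2, -1.9], [-0.1, -0.7], [0.9, -1.3], [-0.1, -1.5], [-0.3, -1.0], [0.5, -0.5], [-0.1, 0.7], [-0.5, -1.2], [0.7, 1.7], [-1.3, -0.9], [-2.0, -3.8], [-2.4, -1.5], [0.4, 0.2], [0.4, -1.4], [-1.3, -0.1], [-1.2, -2.8]]
press [ 0.66045385 -0.1660764   0.1       ] end [ 0.6272323  -0.04039296  0.089     ]
jar [ 0.763 -0.022  0.106] box [ 0.27  -0.005]
tug [ 0.781 -0.179  0.05 ] box [ 0.247 -0.161]
carr [ 0.552 -0.323  0.06 ] box [-0.011 -0.242]
moon [0.697 0.118 0.04 ] box [0.242 0.147]
0.2 [0.22736007 0.63517347 0.2306951 ] [-6.88658747e-05  1.71027231e-01  9.85266140e-01 -5.60833826e-04]
```

Fit: box at (0.501, -0.086), yaw 14.8°, and the lid about 3.6 mm open. Most residuals are 1–2 px; the largest, about 4 px, is a pad corner in the scene view. I'll shut the gripper and cross at height.

>>> {"op": "move_arm", "data": {"commands": "0 -2.6 -2.3 0 0 0 0;0 -2.6 -2.3 0 0 0 0;0 -2.6 -2.3 0 0 0 0;0 -2.6 -2.3 0 0 0 0;0 -2.6 -2.3 0 0 0 0;0 -2.6 -2.3 0 0 0 0;0 -2.6 -2.3 0 0 0 0;0 -2.6 -2.3 0 0 0 0;0 -2.6 -2.3 0 0 0 0;0 -2.6 -2.3 0 0 0 0;0 -2.6 -2.3 0 0 0 0;0 -2.6 -2.3 0 0 0 0", "force": 60}}

```text
t: 1.2
eef_pos: [0.4287, 0.2688, 0.2314]
tool_rot: [0.0, 0.171, 0.985, 0.0]
contact_force: [1.7, -0.2, 0.1]
gripper_width: -0.001
```

>>> {"op": "move_arm", "data": {"commands": "0 -2.6 -2.3 0 0 0 0;0 -2.6 -2.3 0 0 0 0;0 -2.6 -2.3 0 0 0 0;0 -2.6 -2.3 0 0 0 0;0 -2.6 -2.3 0 0 0 0;0 -2.6 -2.3 0 0 0 0;0 -2.6 -2.3 0 0 0 0;0 -2.6 -2.3 0 0 0 0;0 -2.6 -2.3 0 0 0 0;0 -2.6 -2.3 0 0 0 0;0 -2.0 -2.0 0 0 0 0;0 -1.5 -1.5 0 0 0 0"}}

```text
t: 2.2
eef_pos: [0.6173, -0.0817, 0.2312]
tool_rot: [0.0, 0.172, 0.985, -0.001]
contact_force: [-0.7, -0.6, 0.2]
gripper_width: -0.0
```

>>> {"op": "move_arm", "data": {"commands": "0 0 0 0 0 0 -6.9;0 0 0 0 0 0 -6.9;0 0 0 0 0 0 -6.9;0 0 0 0 0 0 -6.9;0 0 0 0 0 0 -6.9;0 0 0 0 0 0 0;0 0 0 0 0 0 0"}}

```text
t: 2.78
eef_pos: [0.6165, -0.0785, 0.2312]
tool_rot: [-0.0, -0.127, 0.992, 0.0]
contact_force: [-0.7, 0.2, 0.5]
gripper_width: -0.001
```

>>> {"op": "move_arm", "data": {"commands": "0 -0.5 -2.4 0 0 0 0;0 -0.5 -2.4 0 0 0 0;0 -0.5 -2.4 0 0 0 0;0 -0.5 -2.5 0 0 0 0;0 0 0 2.5 0 0 0;0 0 0 2.5 0 0 0;0 0 0 2.5 0 0 0;0 0 0 2.5 0 0 0;0 0 0 0 0 0 0;0 0 0 0 0 0 0"}}

```text
t: 3.62
eef_pos: [0.6598, -0.1668, 0.1302]
tool_rot: [-0.002, -0.128, 0.992, 0.0]
contact_force: [0.5, 0.6, 0.7]
gripper_width: -0.001
```

Run:
```python
from h import *
s=np.load("s.npy");im=[]
o=bot.get_obs();p=o["eef_pos"];print(p,o["contact_force"])
d=p[:2]-s[:2];a=s[2];print("tcp box",np.cos(a)*d[0]+np.sin(a)*d[1],-np.sin(a)*d[0]+np.cos(a)*d[1])
for n,(u,v) in(("scene",(225,195)),("top",(340,120))):
    i=C[n]["img"][v:v+100,u:u+100,::-1]
    j=cv2.resize(i,(400,400),interpolation=cv2.INTER_CUBIC);q=proj(n,p)[0];k=((q-(u,v)+.5)*4).astype(int);cv2.circle(j,tuple(map(int,k)),3,(255,0,255),-1)
    for P in((152,-144,100),(104,-144,100),(152,-90.4,124),(-100,-90.4,124)):
        k=((proj(n,b2w(s,P))[0]-(u,v)+.5)*4).astype(int);cv2.circle(j,tuple(map(int,k)),3,(0,255,0),-1)
    im.append(cv2.convertScaleAbs(j,alpha=1.6))
cv2.imwrite("pics/a1.png",np.hstack(im))
```

```text
[ 0.66179171 -0.16738065  0.13298793] [ 1.47657735 -0.66108995  0.78721907]
tcp box 0.13496013729094178 -0.11960283087602924
```

View pics/a1.png

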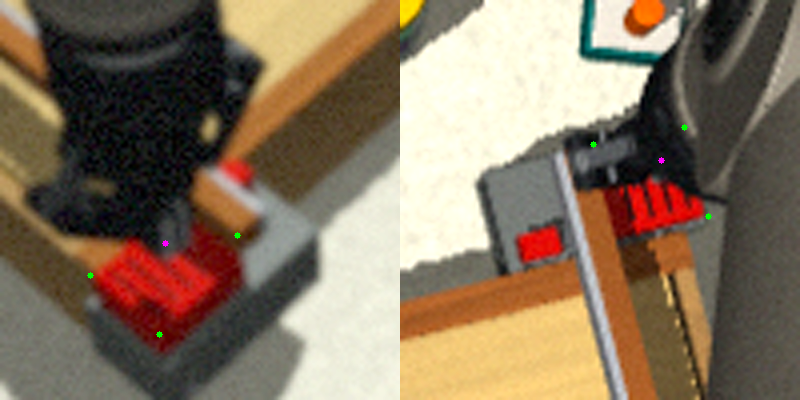

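The view shows the shut fingertips at about (165,240) in the scene half, over the pad and just behind the bar, clear of both. The predicted pad and bar points lie within about 2 px. Next I'll lower to first contact and read the force.

>>> {"op": "move_arm", "data": {"commands": "0 0 0 1.5 0 0 0;0 0 0 1.0 0 0 0;0 0 0 0.5 0 0 0;0 0 0 0.5 0 0 0;0 0 0 0 0 0 0;0 0 0 0 0 0 0"}}

```text
t: 4.22
eef_pos: [0.6609, -0.1671, 0.0971]
tool_rot: [0.0, -0.129, 0.992, 0.0]
contact_force: [-2.4, 0.3, 4.0]
gripper_width: 0.001
```

>>> {"op": "move_arm", "data": {"commands": "0 0 0 0.2 0 0 0;0 0 0 0.2 0 0 0;0 0 0 0 0 0 0;0 0 0 0 0 0 0"}}

```text
t: 4.55
eef_pos: [0.661, -0.1671, 0.0934]
tool_rot: [0.0, -0.129, 0.992, 0.0]
contact_force: [-2.2, 1.3, 6.5]
gripper_width: -0.003
```

>>> {"op": "move_arm", "data": {"commands": "0 0 0 0.2 0 0 0;0 0 0 0.2 0 0 0;0 0 0 0 0 0 0;0 0 0 0 0 0 0"}}

```text
t: 4.88
eef_pos: [0.6611, -0.1671, 0.0897]
tool_rot: [0.0, -0.129, 0.992, 0.0]
contact_force: [-3.2, 1.2, 7.2]
gripper_width: -0.003
```

Run:
```python
from h import *
L=[]
for i in range(3):
    o=bot.get_obs();L.append([*o["eef_pos"],*o["contact_force"]]);bot.read_camera("top")
print(np.mean(L,0).round(4));print(np.round(L,4))
```

```text
[ 0.6611 -0.1671  0.0898 -3.0852  1.359   7.3283]
[[ 0.6611 -0.1671  0.0897 -3.0414  0.9809  7.0457]
 [ 0.6611 -0.1671  0.0898 -3.0704  2.0452  7.4662]
 [ 0.6611 -0.1671  0.0898 -3.1436  1.0508  7.4731]]
```

>>> {"op": "move_arm", "data": {"commands": "0 0 0 0.1 0 0 0;0 0 0 0 0 0 0;0 0 0 0 0 0 0;0 0 0.3 0 0 0 0;0 0 0.3 0 0 0 0;0 0 0.3 0 0 0 0;0 0 0 0 0 0 0"}}

```text
t: 5.72
eef_pos: [0.6604, -0.1608, 0.0899]
tool_rot: [0.002, -0.128, 0.992, -0.002]
contact_force: [0.5, -3.9, 7.8]
gripper_width: -0.001
```

>>> {"op": "move_arm", "data": {"commands": "0 0 0.3 0.05 0 0 0;0 0 0.3 0 0 0 0;0 0 0.3 0 0 0 0;0 0 0.3 0 0 0 0;0 0 0 0 0 0 0"}}

```text
t: 6.13
eef_pos: [0.6577, -0.1499, 0.0895]
tool_rot: [0.003, -0.128, 0.992, -0.002]
contact_force: [1.1, -4.0, 8.5]
gripper_width: -0.0
```

>>> {"op": "move_arm", "data": {"commands": "0 0 0.4 0 0 0 0;0 0 0.4 0 0 0 0;0 0 0.4 0 0 0 0;0 0 0.4 0 0 0 0;0 0 0 0 0 0 0"}}

```text
t: 6.55
eef_pos: [0.6537, -0.1345, 0.0896]
tool_rot: [0.003, -0.128, 0.992, -0.002]
contact_force: [0.9, -5.1, 8.7]
gripper_width: 0.001
```

Run:
```python
from h import *
s=np.load("s.npy");im=[]
o=bot.get_obs();p=o["eef_pos"];print(p,o["contact_force"])
for n,(u,v) in(("scene",(225,195)),("top",(340,140))):
    i=C[n]["img"][v:v+100,u:u+100,::-1]
    im.append(cv2.convertScaleAbs(cv2.resize(i,(400,400),interpolation=cv2.INTER_CUBIC),alpha=1.6))
cv2.imwrite("pics/a2.png",np.hstack(im))
```

```text
[ 0.65366421 -0.13453937  0.08953323] [ 0.54179718 -4.4373027   7.96282145]
```

View pics/a2.png

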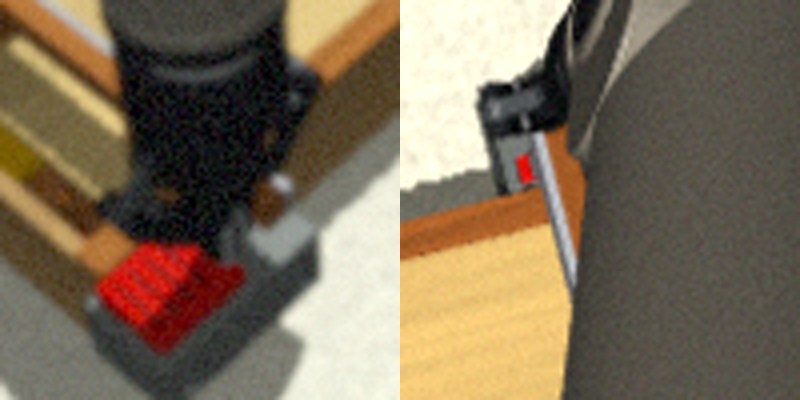

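The strip front has moved left to about (540,140) in the top half and now covers most of the tooth. The catch is still down and the push force is only about 5 N, so the lid is sliding past. I'll keep pushing.

>>> {"op": "move_arm", "data": {"commands": "0 0 0.4 0 0 0 0;0 0 0.5 0 0 0 0;0 0 0.7 0 0 0 0;0 0 0.8 0 0 0 0;0 0 0.8 0 0 0 0;0 0 0.8 0 0 0 0;0 0 0.8 0 0 0 0;0 0 0.8 0 0 0 0;0 0 0.8 0 0 0 0;0 0 0.8 0 0 0 0;0 0 0.5 0 0 0 0;0 0 0 0 0 0 0"}}

```text
t: 7.65
eef_pos: [0.6309, -0.0545, 0.0864]
tool_rot: [-0.001, -0.13, 0.992, 0.001]
contact_force: [0.5, 0.3, 0.3]
gripper_width: 0.0
```

```bash
cat > lid.py <<'E'
from h import *
import sys
s=np.load("s.npy");o=bot.get_obs();p=o["eef_pos"];d=p[:2]-s[:2];a=s[2];print(p,o["contact_force"],"tcp box y",-np.sin(a)*d[0]+np.cos(a)*d[1])
for n in C: cv2.imwrite(f"pics/{sys.argv[1]}_{n}.png",C[n]["img"][...,::-1])
i=cv2.resize(C["top"]["img"][110:310,230:450,::-1],None,fx=2.7,fy=2.7,interpolation=cv2.INTER_CUBIC)
cv2.imwrite(f"pics/{sys.argv[1]}.png",cv2.convertScaleAbs(i,alpha=1.5))
E
python3 lid.py a3
```

```text
[ 0.63080435 -0.05581127  0.08626339] [-0.39881392  0.42555413  0.20399094] tcp box y -0.003819191854940642
```

View pics/a3.png

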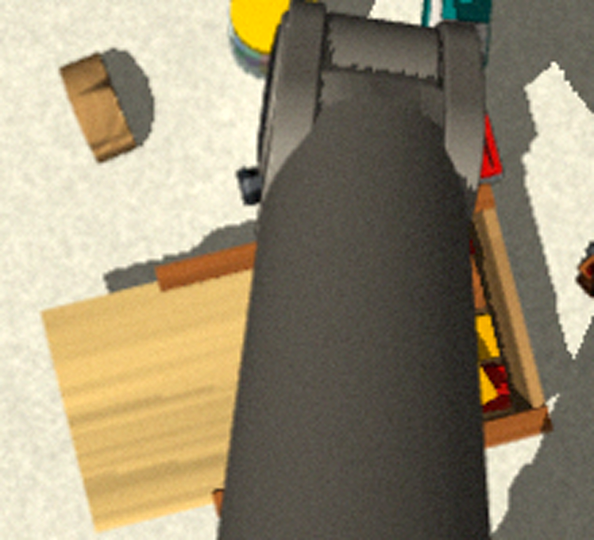

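The lid now sticks out beyond the box, with its end corners at (43,312) and (97,532). The toys I can see look unmoved. I'll work out the opening from that edge.

Run:
```python
from h import *
s=np.load("s.npy");a=s[2]
for uv in((43,312),(97,532)):
    w=ray("top",(uv[0]/2.7+230,uv[1]/2.7+110),.079);d=w[:2]-s[:2];print("x",np.cos(a)*d[0]+np.sin(a)*d[1],"open",-np.sin(a)*d[0]+np.cos(a)*d[1]-.130)
```

```text
x 0.0857791591792496 open 0.09817084635534451
x -0.09067872850206782 open 0.09835547463893068
```

>>> {"op": "move_arm", "data": {"commands": "0 0 0.4 0 0 0 0;0 0 0.4 0 0 0 0;0 0 0.4 0 0 0 0;0 0 0.3 0 0 0 0;0 0 0.2 0 0 0 0;0 0 0.1 0 0 0 0;0 0 0 0 0 0 0;0 0 0 0 0 0 0"}}

```text
t: 8.52
eef_pos: [0.6266, -0.0403, 0.0866]
tool_rot: [-0.0, -0.128, 0.992, -0.0]
contact_force: [-0.8, -5.3, -1.6]
gripper_width: 0.004
```

>>> {"op": "move_arm", "data": {"commands": "0 0 0.2 0 0 0 0;0 0 0.2 0 0 0 0;0 0 0 0 0 0 0;0 0 0 0 0 0 0"}}

```text
t: 8.85
eef_pos: [0.6266, -0.0403, 0.0867]
tool_rot: [0.001, -0.127, 0.992, -0.003]
contact_force: [2.8, -12.4, -5.5]
gripper_width: -0.001
```

The TCP stopped advancing and the force rose to 12 N, so the lid is on its stop. I'll back off and lift.

>>> {"op": "move_arm", "data": {"commands": "0 0 -0.6 0 0 0 0;0 0 -0.7 0 0 0 0;0 0 -0.7 0 0 0 0;0 0 0 -2 0 0 0;0 0 0 -3 0 0 0;0 0 0 -3.5 0 0 0;0 0 0 -3.5 0 0 0;0 0 0 -3 0 0 0;0 0 0 0 0 0 0"}}

```text
t: 9.6
eef_pos: [0.6351, -0.0549, 0.2443]
tool_rot: [0.006, -0.129, 0.992, -0.0]
contact_force: [0.6, 0.2, 0.5]
gripper_width: 0.003
```

>>> {"op": "move_arm", "data": {"commands": "0 0 3.5 0 0 0 0;0 0 3.5 0 0 0 0;0 0 3.5 0 0 0 0;0 0 3.5 0 0 0 0;0 0 3.5 0 0 0 0;0 0 3.5 0 0 0 0;0 0 3.5 0 0 0 0;0 0 3.5 0 0 0 0;0 0 3.5 0 0 0 0;0 0 3 0 0 0 0;0 0 0 0 0 0 0;0 0 0 0 0 0 0"}}

```text
t: 10.6
eef_pos: [0.5417, 0.2817, 0.2366]
tool_rot: [-0.0, -0.132, 0.991, 0.001]
contact_force: [-0.2, -0.9, 0.2]
gripper_width: 0.002
```

```bash
python3 lid.py a4; python3 -c "
import cv2,numpy as np
f=lambda n,x,y,w,h,W,H:cv2.resize(cv2.imread(n)[y:y+h,x:x+w],(W,H),interpolation=cv2.INTER_CUBIC)
cv2.imwrite('pics/a5.png',cv2.convertScaleAbs(np.hstack([f('pics/a4_top.png',230,80,270,230,500,426),f('pics/a4_scene.png',130,130,300,426,300,426)]),alpha=1.4))"
```

```text
[0.54328025 0.2777771  0.23672834] [0.24988727 0.11133115 0.14447539] tcp box y 0.3410594315547588
```

View pics/a5.png

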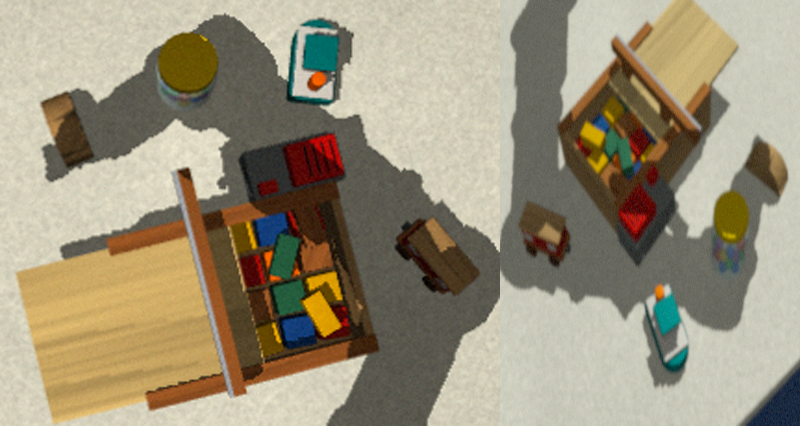

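The view shows the lid far out, with its end corners at (17,272) and (55,424). The catch is clear, the toys are where they were, and the hand is away. I'll check the opening once more, then hand in if it passes.

Run:
```python
from h import *
s=np.load("s.npy");a=s[2];L=[]
for uv in((17,272),(55,424)):
    w=ray("top",(uv[0]/1.852+230,uv[1]/1.852+80),.079);d=w[:2]-s[:2];L.append(-np.sin(a)*d[0]+np.cos(a)*d[1]-.130)
for y in (0,):
    for uv in((174,172),):
        w=ray("top",(uv[0]/1.852+230,uv[1]/1.852+80),.124);d=w[:2]-s[:2];print("bar front open",-np.sin(a)*d[0]+np.cos(a)*d[1]+.075)
print(L,bot.get_obs()["joint_vel"].round(3))
if min(L)>.111: print(bot.hand_in())
```

```text
bar front open 0.11825574983516732
[np.float64(0.1127313123125924), np.float64(0.11209577901085982)] [ 0.004 -0.001 -0.002 -0.001 -0.001 -0.    -0.001]
the job is handed in; nothing more can be done
None
```

The lid is open against its stop and the job is handed in at about 11 s of the 35 s allowed; no verdict was reported. I pressed the red catch down about 10–11 mm with the shut fingertips. Keeping it down, I pushed the bar from behind past the catch and on to the stop. Then I backed off, lifted and drew the hand clear.

**Lid opening:**
- **At the stop:** the hand stopped advancing while the push force rose from 5 N to 12 N.
- **From the last picture:** the two measurements disagree by about 6 mm. The bar gives 118 mm and the lid's end edge 112 mm. Both are above the required 110 mm, and I did not resolve the difference.

**Catch:** it looks up in the last picture, and nothing is touching it. I did not measure its height.

**Toys:** all four stand upright. The jar and the carriage are at the same pixels as at the start, within about 2 px. The tugboat and half-moon I judged by eye only.

**Hand:** it touches nothing, and the force reading is about zero.

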